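# Put the gauge set back in its case

## Task

Put the four gauges that are lying about the bench back in the open wooden case, each fully seated in the nest shaped for it: the ring gauge over the post, the plug gauge lying in the long trough, the square gauge upright in the square pocket, and the disc gauge with its stem up in the round pocket. Set each one down gently, do not drop it in. The hex nut and the plain pipe coupling look similar but are not part of the set: leave them where they are.

Things in the scene. Friction and masses are not known exactly. Their poses are not given: they have to be found in the camera images.
- ring_gauge: Ring gauge: round ribbed steel ring, outer diameter 58 mm, bore 30 mm, 24 mm high, about 0.36 kg, lying flat. z up. Origin on its axis at the height of its underside.
- plug_gauge: Double-ended plug gauge lying flat, 88 mm long along its x: a flat-sided steel handle 44 mm long, 24 mm wide (y) and 24 mm high (z) in the middle, and a round plug 22 mm long at each end (20 mm diameter at +x, 16 mm at -x, axes 12 mm above the underside). About 0.3 kg. Origin at the centre of the handle's underside; z up.
- square_gauge: Square gauge block: steel, 24 x 24 mm and 50 mm high, a small dark round hole in its top, about 0.22 kg. Stands upright at the start; z up. Origin at the centre of its underside.
- disc_gauge: Disc gauge: steel disc 40 mm in diameter and 22 mm high with a round stem (diameter 16 mm, 35 mm long) standing on its middle, 57 mm high in all, about 0.27 kg. Stands upright at the start; z up. Origin at the centre of its underside.
- nest_post: Fixed black plate 86 x 110 x 4 mm (own x, y, z) in the case; origin at its underside's centre, 4 mm above the bench. At its centre a brass post, 14 mm thick, 16 mm high above the plate, for the ring gauge, which lies flat on the plate. Nests sit 2 by 2, 93 mm apart along x, 116 mm along y, order varies, in a fixed open case 206 x 252 mm, walls 18 mm high.
- nest_trough: Fixed black plate 86 x 110 x 4 mm (own x, y, z) in the case; origin at its underside's centre, 4 mm above the bench. Trough inside 42 mm (x) by 98 mm (y, long), rim 6 mm thick, 8 mm high above the plate, for the plug gauge, either way round. Nests sit 2 by 2, 93 mm apart along x, 116 mm along y, order varies, in a fixed open case 206 x 252 mm, walls 18 mm high.
- nest_square: Fixed black plate 86 x 110 x 4 mm (own x, y, z) in the case; origin at its underside's centre, 4 mm above the bench. Central square pocket 42 x 42 mm inside, sides along x and y, rim 6 mm thick, 8 mm high above the plate, for the square gauge. Nests sit 2 by 2, 93 mm apart along x, 116 mm along y, order varies, in a fixed open case 206 x 252 mm, walls 18 mm high.
- nest_round: Fixed black plate 86 x 110 x 4 mm (own x, y, z) in the case; origin at its underside's centre, 4 mm above the bench. Central round pocket 56 mm inside diameter, rim 6 mm thick, 8 mm high above the plate, for the disc gauge. Nests sit 2 by 2, 93 mm apart along x, 116 mm along y, order varies, in a fixed open case 206 x 252 mm, walls 18 mm high.
- hex_nut: Look-alike, to be left alone: large loose steel hexagon nut, 55 mm across flats (64 mm across corners), bore 35 mm, 26 mm high, lying flat. Origin on its axis at the height of its underside.
- coupling: Look-alike, to be left alone: loose plain steel pipe coupling (tube), outer diameter 40 mm, bore 30 mm, 45 mm high, standing on end. Origin on its axis at the height of its underside.
Things that resemble listed ones, but are neither listed nor needed, are in the scene too. Leave any blue or pink look-alike of the square_gauge alone.

How it is judged:
At the end, for the whole second after the job is handed in: Each gauge rests on the plate of its own nest: within 14 mm of its centre, underside under 9 mm above the nest's origin, upright within 0.15 rad, plug along the trough within 0.3 rad either way round; all still; nut and coupling under 20 mm from where they began (horizontal distance between ring_gauge and nest_post below 0.014 m and z of ring_gauge in the frame of nest_post below 0.009 m and angle between each of ring_gauge, plug_gauge, square_gauge, disc_gauge's own z axis and vertical below 0.15 rad and linear speed of each of ring_gauge, plug_gauge, square_gauge, disc_gauge below 0.02 m/s and angular speed of each of ring_gauge, plug_gauge, square_gauge, disc_gauge below 0.2 rad/s and horizontal distance between plug_gauge and nest_trough below 0.014 m and z of plug_gauge in the frame of nest_trough below 0.009 m and horizontal distance between square_gauge and nest_square below 0.014 m and z of square_gauge in the frame of nest_square below 0.009 m and horizontal distance between disc_gauge and nest_round below 0.014 m and z of disc_gauge in the frame of nest_round below 0.009 m and angle between the x axis of plug_gauge and the y axis of nest_trough, either way round below 0.3 rad and distance of each of hex_nut, coupling from where it was at the start of the episode below 0.02 m); the robot touches nothing.
It fails at once if a gauge is dropped or slammed into its nest (falls in faster than 0.5 m/s, as from more than about 13 mm) ((horizontal distance between ring_gauge and nest_post below 0.03 m and z of ring_gauge in the frame of nest_post below 0.03 m and linear speed of ring_gauge above 0.5 m/s) or (horizontal distance between plug_gauge and nest_trough below 0.03 m and z of plug_gauge in the frame of nest_trough below 0.03 m and linear speed of plug_gauge above 0.5 m/s) or (horizontal distance between square_gauge and nest_square below 0.03 m and z of square_gauge in the frame of nest_square below 0.03 m and linear speed of square_gauge above 0.5 m/s) or (horizontal distance between disc_gauge and nest_round below 0.03 m and z of disc_gauge in the frame of nest_round below 0.03 m and linear speed of disc_gauge above 0.5 m/s)).
It fails at once if the hex nut or the coupling is moved more than 20 mm (distance of any of hex_nut, coupling from where it was at the start of the episode above 0.02 m).
It also fails if it takes over 96 s, if anything falls off the work surface, if the arm or the gripper's body presses on something with over 40 N, if the wrist force passes 120 N, or if a joint passes its speed limit or range.

## Robot

A 6-joint arm with a two-finger parallel gripper is mounted at the origin on the work surface. World frame = base frame: x ahead of the robot, y to its left, z up, the work surface at z = 0. Lengths are in m, angles in rad, forces in N, time in s.
With the tool pointing down it reaches from about 0.25 to 0.725 m from the base axis. Payload 4 kg.
Tool frame: the origin (TCP) lies midway between the tips of the shut fingers; the grasp point (between the pads) lies 19 mm behind it; z points along the fingers, y is the line along which they close (so a half turn about z gives the same grasp; the last joint's range is limited). The gripper opens to 85 mm and grips with 20 to 120 N. Pads are 22 mm wide; open, the fingers measure 114 mm over their backs; the gripper's body (76 mm by 85 mm) begins 54 mm behind the grasp point. The pads swing forward as they close: fully open they stand 13 mm farther back than shut.
Start: joints at [-1.218, 0.241, 0.005, 1.335, 0, 1.571], TCP at [0.173, -0.469, 0.231] pointing down, gripper open.
Joint ranges: [-2.72, 2.72], [-1.05, 1.87], [-1.09, 1.28], [-1.99, 2.15], [-1.42, 1.44], [-3.14, 3.14]. Speed limits (rad/s): [2.79, 2.79, 3.14, 3.14, 3.14, 3.14].

## Interface

Orientations are given as a unit quaternion [x, y, z, w].
In Python, from workcell import get_obs, camera, job_done, silhouettes gives the robot as it stands. The module is installed in compiled form; this text tells all that it offers.
- The arm moves only by the tool drive_tool, never from a script. Its argument "increments" is a list of rows, each a list of 3 entries, a list of its own where there are three numbers: the shift along the world's x, y, z in mm, then the turn, a rotation vector about the world's x, y, z in degrees, then the opening, from 0 (shut) to 1 (fully open). A call has 1 to 8 rows; each row shifts and turns the commanded pose from where the row before left it; what a row does not reach is not made up. A row lasts 1/12 s, in which the tool goes at most 41.7 mm and 7.16 degrees, less where a joint would pass 70% of its speed; a pose out of reach is approached as far as the arm can. A call is refused whole if a number of a shift passes 41.7 or a number of a turn 7.16, either way. A call with a gripper value outside its range is refused whole. The fingers move at their own pace and stop on an object; the grip force is fixed at half the most. Time passes only in rows, so rows that do not move let the fingers close. It gives the time, the measured TCP pose, the force, the opening and the grip force at its end, in the units of the state.
- get_obs(): the state, without advancing time (a new reading comes with each control period).
- camera(name): name is "side" or "top" or "wrist"; returns a dict with "image" (480x640x3 uint8, red, green, blue), "K" (3x3 intrinsics, pixels), "k1" (the pictures are not rectified: a ray, as slopes to the right and down, at radius r is drawn at 1 + k1 r^2 times it, then the intrinsics apply), "view" (4x4, takes a point from world to camera coordinates). Camera axes: x right, y down, z forward; pixel columns grow to the right and rows downward; lengths in m; the calibration is good to about 2 mm. A picture is of the moment at which its call begins. There is no depth.
- job_done(): hands the job in; it is judged then, once.
Trained networks look in a picture, given as the dict that the camera call returned (one of the last four; its "shot" number tells which), for a name from the list of things; names that differ only in an ending like _2 or _b are one class to them, and where a whole thing is asked for, a point or a joint stands for the part that bears it (a point fixed in the world has none). Each returns a list of dicts, best first, with "conf" (0 to 1); they miss things now and then, are a little off and sometimes report something else, mostly with a low value. They report only what shows in the picture. A call takes as long as a camera call. They do not tell look-alikes from the thing itself.
- silhouettes(query, picture): "region" (480x640 bool, what is visible of it) and "bbox" ([left, top, right, bottom] in pixels, round what is visible of it).
The state is a dict: "clock": time; "joint_pos": joint angles; "joint_vel": joint speeds; "tau": joint torques, N m; "eef_pos": TCP position; "tool_rot": TCP orientation; "ft_force": force on the tool from outside, world axes, zero at the start; "ft_torque": the same for the moment, N m; "grip_width": finger opening in m; "grasp_force": force on a finger pad.
Only numpy, scipy, OpenCV 4.12 (cv2) and the standard library are available. Lean on these libraries where they do the work, as an engineer would, in place of code of your own. Each camera call takes 0.05 s, during which the arm holds its last target. There are 200 camera calls.

## Working session

There is one attempt and no reset: what is moved stays moved. The work goes in short steps, Python scripts to look and compute and a tool call to move; the robot and the scene stay as the last step left them, time stands still between calls to the robot, and variables do not carry over. Pictures are saved under pics/ and viewed, at most 14 in all, crops included, and the job is handed in when it is done.

Besides the shell and the picture viewer there is one more tool, called after "Request:" by a JSON object that holds its "name" and its "arguments". drive_tool: Moves the arm, as the interface text tells. Its arguments: {"type":"object","properties":{"increments":{"type":"array"}},"required":["increments"]}

```bash
mkdir -p pics
cat > h.py <<'E'
import numpy as np, cv2
from workcell import get_obs, camera, job_done, silhouettes
def ray(c,u,v):
    K=c["K"];V=np.array(c["view"]);k=c["k1"]
    d=np.array([(u-K[0][2])/K[0][0],(v-K[1][2])/K[1][1]]);s=d.copy()
    for _ in range(20): s=d/(1+k*(s@s))
    R=V[:3,:3];o=-R.T@V[:3,3];return o,R.T@np.array([s[0],s[1],1])
def onz(c,u,v,z):
    o,d=ray(c,u,v);return o+d*(z-o[2])/d[2]
def proj(c,P):
    V=np.array(c["view"]);p=V[:3,:3]@np.array(P)+V[:3,3];s=p[:2]/p[2];s=s*(1+c["k1"]*(s@s));K=c["K"]
    return K[0][0]*s[0]+K[0][2],K[1][1]*s[1]+K[1][2]
def save(c,n): cv2.imwrite(f"pics/{n}.png",cv2.cvtColor(c["image"],cv2.COLOR_RGB2BGR))
E
python3 - <<'E'
from h import *
print(get_obs())
for n in ["top","side"]:
    c=camera(n);save(c,n+"0");print(n,np.round(c["view"],3).tolist(),c["k1"],np.round(c["K"],1).tolist())
    for q in ["ring_gauge","plug_gauge","square_gauge","disc_gauge","nest_post","nest_trough","nest_square","nest_round","hex_nut","coupling"]:
        for r in silhouettes(q,c):
            ys,xs=np.nonzero(r["region"]);m=(xs.mean(),ys.mean());print(q,round(r["conf"],2),np.round(r["bbox"]).tolist(),np.round(m),len(xs),np.round(onz(c,*m,0.01),3)[:2])
E
```

```text
{'clock': 0.0, 'joint_pos': array([-1.21798881e+00,  2.41401432e-01,  3.71100645e-03,  1.33520182e+00,
        1.96696251e-05,  1.57079774e+00]), 'joint_vel': array([ 0.0006054 ,  0.00031853,  0.00015662, -0.00025935, -0.00085431,
        0.00103576]), 'tau': array([-5.42517209e-04, -3.72317648e+01,  2.52407598e+01,  1.68121001e-02,
       -8.47307274e-05, -4.66032631e-06]), 'eef_pos': array([ 0.1725515 , -0.46860096,  0.23041368]), 'tool_rot': array([ 9.84480748e-01,  1.75489481e-01, -1.74224925e-04, -1.03342030e-03]), 'ft_force': array([ 0.35165554, -0.07274953, -0.45587334]), 'ft_torque': array([-0.04165057, -0.02224558, -0.01293938]), 'grasp_force': 0.0, 'grip_width': 0.08497903617204566}
top [[-0.005, -0.999, -0.035, 0.011], [-0.983, 0.011, -0.184, 0.45], [0.184, 0.033, -0.982, 0.961], [0.0, 0.0, 0.0, 1.0]] -0.06418803269771324 [[504.0, 0.0, 318.4], [0.0, 504.0, 239.0], [0.0, 0.0, 1.0]]
ring_gauge 0.85 [129.0, 206.0, 156.0, 237.0] [143. 222.] 552 [0.498 0.379]
plug_gauge 0.97 [170.0, 135.0, 188.0, 181.0] [180. 158.] 498 [0.637 0.306]
square_gauge 0.79 [490.0, 287.0, 510.0, 306.0
[... 1536 characters left out ...]
.37  -0.311]
square_gauge 0.67 [444.0, 152.0, 459.0, 178.0] [452. 167.] 278 [ 0.339 -0.373]
square_gauge 0.64 [438.0, 194.0, 458.0, 220.0] [448. 205.] 345 [ 0.3  -0.23]
disc_gauge 0.57 [316.0, 131.0, 335.0, 158.0] [324. 146.] 306 [ 0.647 -0.319]
nest_post 0.75 [244.0, 193.0, 299.0, 232.0] [271. 213.] 1393 [ 0.616 -0.031]
nest_trough 0.8 [262.0, 234.0, 318.0, 280.0] [290. 257.] 1803 [0.512 0.066]
nest_square 0.92 [287.0, 202.0, 344.0, 246.0] [313. 222.] 1456 [ 0.525 -0.047]
nest_round 0.9 [215.0, 225.0, 277.0, 269.0] [246. 246.] 1598 [0.602 0.079]
hex_nut 0.65 [257.0, 347.0, 302.0, 389.0] [279. 365.] 1216 [0.397 0.283]
coupling 0.56 [387.0, 135.0, 399.0, 155.0] [391. 145.] 366 [ 0.502 -0.397]
```

View pics/top0.png

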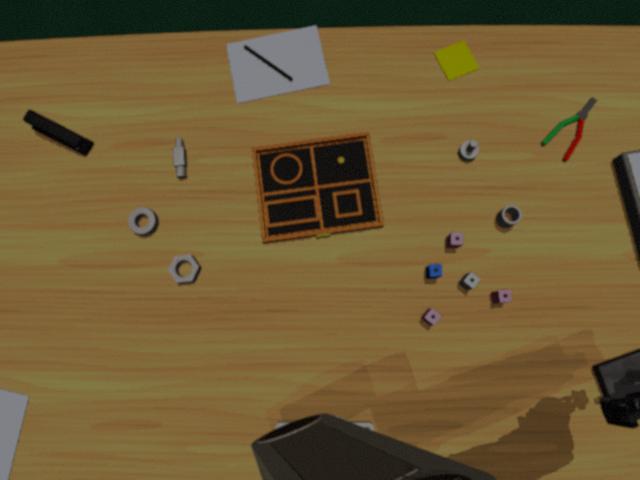

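View pics/side0.png

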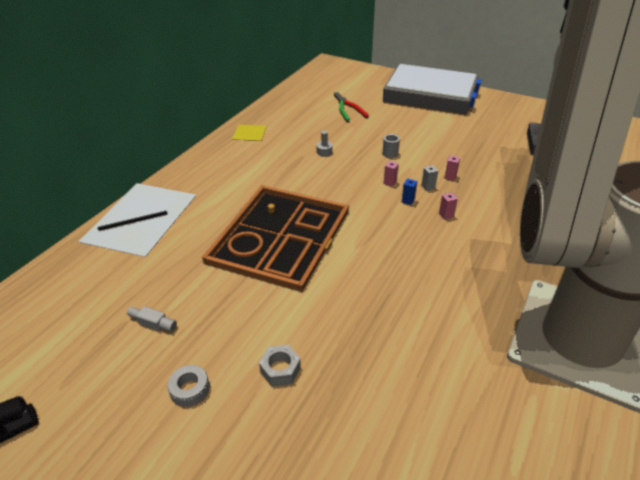

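```bash
cat >> h.py <<'E'
from scipy.optimize import minimize
def cyl(r,z0,z1): 
    a=np.linspace(0,2*np.pi,32,endpoint=False);return np.array([[r*np.cos(t),r*np.sin(t),z] for z in(z0,z1) for t in a])
def box(x,y,z0,z1): return np.array([[sx*x/2,sy*y/2,z] for sx in(-1,1) for sy in(-1,1) for z in(z0,z1)])
def xc(r,x0,x1):
    p=cyl(r,x0,x1);return np.c_[p[:,2],p[:,0],p[:,1]+.012]
M={"ring_gauge":[cyl(.029,0,.024)],"plug_gauge":[box(.044,.024,0,.024),xc(.01,.022,.044),xc(.008,-.044,-.022)],
"square_gauge":[box(.024,.024,0,.05)],"disc_gauge":[cyl(.02,0,.022),cyl(.008,.022,.057)],"hex_nut":[cyl(.0305,0,.026)],"coupling":[cyl(.02,0,.045)],
"nest":[box(.086,.11,0,.004)]}
S=4
def render(c,m,x,y,th,z=0):
    im=np.zeros((480*S,640*S),np.uint8);R=np.array([[np.cos(th),-np.sin(th)],[np.sin(th),np.cos(th)]])
    for part in M[m]:
        P=np.c_[part[:,:2]@R.T+[x,y],part[:,2]+z];uv=np.array([proj(c,p) for p in P])
        cv2.fillConvexPoly(im,cv2.convexHull(np.round((uv+.5)*S).astype(np.int32)),1)
    return im
def filled(r):
    g=r.astype(np.uint8);cs,_=cv2.findContours(g,cv2.RETR_EXTERNAL,cv2.CHAIN_APPROX_NONE);cv2.drawContours(g,cs,-1,1,-1)
    return cv2.resize(g,None,fx=S,fy=S,interpolation=cv2.INTER_NEAREST)
def fit(m,obs,x0,yaws=(0,),z=0):
    obs=[(c,filled(r)) for c,r in obs]
    f=lambda p:-np.mean([(lambda a:(a&g).sum()/(a|g).sum())(render(c,m,p[0],p[1],p[2] if len(p)>2 else 0,z)) for c,g in obs])
    best=None
    for t in yaws:
        s=[list(x0)+([t] if len(yaws)>1 else [])];n=len(s[0])
        for i in range(n): q=list(s[0]);q[i]+=[.01,.01,.3][i];s.append(q)
        r=minimize(f,s[0],method="Nelder-Mead",options=dict(initial_simplex=s,maxfev=70,xatol=2e-4,fatol=1e-4))
        if best is None or r.fun<best.fun: best=r
    return np.round(best.x,4).tolist(),round(-best.fun,3)
E
python3 - <<'E'
from h import *
C=[camera("top"),camera("side")]
G={"ring_gauge":(.497,.378),"plug_gauge":(.635,.306),"square_gauge":(.365,-.30),"disc_gauge":(.64,-.308),"hex_nut":(.397,.283),"coupling":(.495,-.38)}
Y={"plug_gauge":[-.6,0,.6,2.5,3.1,3.7],"square_gauge":[-.5,0,.4]}
def near(n,g):
    o=[]
    for c in C:
        b=[(np.hypot(*(onz(c,*[t.mean() for t in np.nonzero(r["region"])[::-1]],.015)[:2]-g)),r["region"]) for r in silhouettes(n,c)]
        b=[x for x in b if x[0]<.03]
        if b:o.append((c,min(b,key=lambda x:x[0])[1]))
    return o
for n,g in G.items():
    o=near(n,np.array(g));print(n,len(o),fit(n,o,g,Y.get(n,(0,))))
N={"nest_post":(.62,-.04),"nest_trough":(.513,.065),"nest_square":(.527,-.05),"nest_round":(.604,.077)}
for n,g in N.items():
    o=near(n,np.array(g));print(n,len(o),fit("nest",o,g,(0.1,.12),.004), [fit("nest",[q],g,(0.1,.12),.004) for q in o])
E
```

```text
ring_gauge 2 ([0.4979, 0.3775], np.float64(0.911))
plug_gauge 1 ([0.6368, 0.308, 3.259], np.float64(0.915))
square_gauge 2 ([0.3653, -0.2883, 0.8457], np.float64(0.934))
disc_gauge 2 ([0.6414, -0.3078], np.float64(0.881))
hex_nut 2 ([0.3973, 0.2843], np.float64(0.902))
coupling 2 ([0.4963, -0.378], np.float64(0.908))
nest_post 2 ([0.6216, -0.0396, 0.1187], np.float64(0.951)) [([0.622, -0.0401, 0.1178], np.float64(0.968)), ([0.6214, -0.0388, 0.1119], np.float64(0.94))]
nest_trough 2 ([0.5143, 0.0643, 0.1186], np.float64(0.927)) [([0.5145, 0.0649, 0.1202], np.float64(0.966)), ([0.515, 0.0582, 0.1206], np.float64(0.95))]
nest_square 2 ([0.5291, -0.0518, 0.1279], np.float64(0.94)) [([0.5297, -0.0518, 0.1079], np.float64(0.946)), ([0.5287, -0.0513, 0.1252], np.float64(0.937))]
nest_round 2 ([0.6071, 0.0766, 0.1244], np.float64(0.93)) [([0.6074, 0.0767, 0.118], np.float64(0.965)), ([0.6076, 0.0699, 0.1189], np.float64(0.911))]
```

Request:
{"name": "drive_tool", "arguments": {"increments": [[[27.5, 25.8, 0], [0, 0, 4], 0.6], [[27.5, 25.8, 0], [0, 0, 4], 0.6], [[27.5, 25.8, 0], [0, 0, 4], 0.6], [[27.5, 25.8, 0], [0, 0, 4], 0.6], [[27.5, 25.8, 0], [0, 0, 4], 0.6], [[27.5, 25.8, 0], [0, 0, 4], 0.6], [[27.5, 25.8, 0], [0, 0, 4], 0.6], [[0, 0, 0], [0, 0, 0], 0.6]]}}

```text
clock: 2.87
eef_pos: [0.3693, -0.2846, 0.2315]
tool_rot: [0.911, 0.413, 0.001, -0.0]
ft_force: [0.2, -1.2, 0.9]
grip_width: 0.051
grasp_force: 0.0
```

```bash
cat >> h.py <<'E'
from scipy.spatial.transform import Rotation as Ro
def st():
    o=get_obs();R=Ro.from_quat(o["tool_rot"]).as_matrix();print("t",round(o["clock"],2),"tcp",np.round(o["eef_pos"]*1000,1),"yaw_y",round(np.degrees(np.arctan2(R[1,1],R[0,1])),1),"tilt",np.round(R[:2,2],3),"w",round(o["grip_width"]*1000,1),"gf",round(o["grasp_force"],1),"F",np.round(o["ft_force"],1),"j",np.round(o["joint_pos"],2))
def wfit(n,m,g,yaws=(0,),name=None,z=0):
    c=camera("wrist")
    if name: save(c,name)
    L=[]
    for r in silhouettes(n,c):
        ys,xs=np.nonzero(r["region"]);p=onz(c,xs.mean(),ys.mean(),z+.015)[:2];L.append((np.hypot(*(p-g)),r["region"]));print(n,round(r["conf"],2),np.round(p,3),np.round(r["bbox"]))
    if L: print(fit(m,[(c,min(L,key=lambda x:x[0])[1])],g,yaws,z))
E
python3 -c "
from h import *
st();wfit('square_gauge','square_gauge',(.365,-.288),(.5,.85),'w1')"
```

```text
t 2.87 tcp [ 369.3 -284.6  231.5] yaw_y -41.2 tilt [0.003 0.002] w 51.0 gf 0.0 F [ 0.2 -1.2  0.9] j [-0.66  0.17 -0.08  1.32  0.    1.63]
square_gauge 0.86 [ 0.363 -0.292] [310. 197. 335. 232.]
square_gauge 0.83 [ 0.331 -0.356] [318. 260. 356. 304.]
square_gauge 0.83 [ 0.384 -0.219] [269. 128. 304. 168.]
square_gauge 0.63 [ 0.45  -0.267] [351. 119. 390. 159.]
square_gauge 0.58 [ 0.291 -0.21 ] [191. 186. 237. 219.]
([0.3656, -0.289, 0.8295], np.float64(0.901))
```

View pics/w1.png

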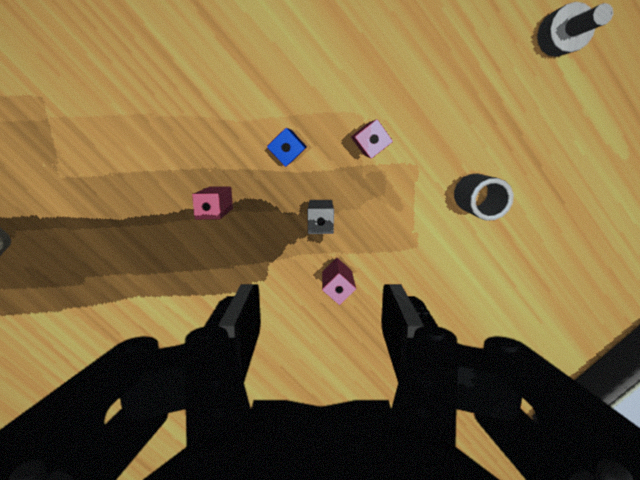

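Request:
{"name": "drive_tool", "arguments": {"increments": [[[0, -0.5, -40], [0, 0, 0], 0.6], [[0, 0, -40], [0, 0, 0], 0.6], [[0, 0, -40], [0, 0, 0], 0.6], [[0, 0, 0], [0, 0, 0], 0.6], [[0, 0, 0], [0, 0, 0], 0.6]]}}

```text
clock: 3.38
eef_pos: [0.3627, -0.2887, 0.11]
tool_rot: [0.913, 0.407, -0.001, -0.003]
ft_force: [0.0, -0.5, 1.0]
grip_width: 0.0512
grasp_force: 0.0
```

```bash
python3 -c "
from h import *
st()"
```

```text
t 3.38 tcp [ 362.7 -288.7  110. ] yaw_y -41.9 tilt [-0.005  0.004] w 51.2 gf 0.0 F [ 0.  -0.5  1. ] j [-0.67  0.27 -0.29  1.02 -0.    1.63]
```

Request:
{"name": "drive_tool", "arguments": {"increments": [[[1, 0, -30], [0, 0, 0], 0.6], [[0, 0, -30], [0, 0, 0], 0.6], [[0, 0, -20], [0, 0, 0], 0.6], [[0, 0, -8], [0, 0, 0], 0.6], [[0, 0, 0], [0, 0, 0], 0.6], [[0, 0, 0], [0, 0, 0], 0], [[0, 0, 0], [0, 0, 0], 0], [[0, 0, 0], [0, 0, 0], 0]]}}

```text
clock: 4.05
eef_pos: [0.3676, -0.2903, 0.0256]
tool_rot: [0.913, 0.408, 0.001, 0.002]
ft_force: [-1.0, 0.9, 4.8]
grip_width: 0.0228
grasp_force: 60.3
```

Request:
{"name": "drive_tool", "arguments": {"increments": [[[0, 0, 0], [0, 0, 0], 0], [[0, 0, 0], [0, 0, 0], 0], [[0, 0, 0], [0, 0, 0], 0], [[0, 0, 0], [0, 0, 0], 0]]}}

```text
clock: 4.38
eef_pos: [0.3676, -0.2903, 0.0256]
tool_rot: [0.913, 0.408, 0.001, 0.002]
ft_force: [-1.6, -0.5, 6.7]
grip_width: 0.0225
grasp_force: 60.5
```

```bash
python3 -c "
from h import *
st()"
```

```text
t 4.38 tcp [ 367.6 -290.3   25.6] yaw_y -41.8 tilt [ 0.003 -0.003] w 22.5 gf 60.5 F [-1.6 -0.5  6.7] j [-0.67  0.38 -0.4   0.79 -0.    1.63]
```

Request:
{"name": "drive_tool", "arguments": {"increments": [[[0, 0, 15], [0, 0, 0], 0], [[0, 0, 35], [0, 0, 0], 0], [[0, 0, 35], [0, 0, 0], 0], [[0, 0, 25], [0, 0, 0], 0], [[20.1, 30, 0], [0, 0, 6.1], 0], [[20.1, 30, 0], [0, 0, 6.1], 0], [[20.1, 30, 0], [0, 0, 6.1], 0], [[20.1, 30, 0], [0, 0, 6.1], 0]]}}

```text
clock: 5.05
eef_pos: [0.4475, -0.1681, 0.1345]
tool_rot: [0.805, 0.594, 0.001, 0.001]
ft_force: [0.7, -0.4, -3.3]
grip_width: 0.023
grasp_force: 59.5
```

Request:
{"name": "drive_tool", "arguments": {"increments": [[[20.1, 30, 0], [0, 0, 6.1], 0], [[20.1, 30, 0], [0, 0, 6.1], 0], [[20.1, 30, 0], [0, 0, 6.1], 0], [[20.1, 30, 0], [0, 0, 6.1], 0], [[0, 0, -20], [0, 0, 0], 0], [[0, 0, -20], [0, 0, 0], 0], [[0, 0, 0], [0, 0, 0], 0], [[0, 0, 0], [0, 0, 0], 0]]}}

```text
clock: 5.72
eef_pos: [0.5257, -0.0488, 0.0927]
tool_rot: [0.662, 0.749, -0.001, -0.001]
ft_force: [-0.2, -0.2, -2.2]
grip_width: 0.0231
grasp_force: 59.5
```

```bash
python3 -c "
from h import *
st()
c=camera('wrist');save(c,'w2');print(proj(c,(.5286,-.0507,.008)))
C=[camera('top'),camera('side')];g=get_obs()['eef_pos'];o=[]
for c in C:
  for r in silhouettes('square_gauge',c):
    ys,xs=np.nonzero(r['region']);p=onz(c,xs.mean(),ys.mean(),.09)[:2];
    if np.hypot(*(p-g[:2]))<.04: print(p,len(xs));o.append((c,r['region']))
for q in o: print(fit('square_gauge',[q],g[:2],(.0,.12),g[2]-.0256))
"
```

```text
t 5.72 tcp [525.7 -48.8  92.7] yaw_y 7.0 tilt [-0.003  0.   ] w 23.1 gf 59.5 F [-0.2 -0.2 -2.2] j [-0.09  0.4  -0.15  1.02 -0.    1.36]
(np.float64(324.7116746920228), np.float64(247.6361940847042))
[ 0.52898654 -0.05012083] 322
([0.5285, -0.0481, 0.5147], np.float64(0.793))
```

View pics/w2.png

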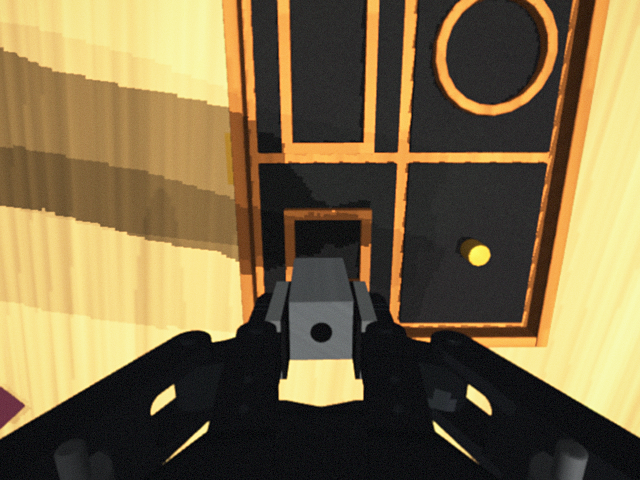

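Request:
{"name": "drive_tool", "arguments": {"increments": [[[2.5, -1.5, -20], [0, 0, 0], 0], [[0, 0, -15], [0, 0, 0], 0], [[0, 0, -10], [0, 0, 0], 0], [[0, 0, -8], [0, 0, 0], 0], [[0, 0, -3], [0, 0, 0], 0], [[0, 0, 0], [0, 0, 0], 0]]}}

```text
clock: 6.47
eef_pos: [0.5292, -0.0507, 0.0369]
tool_rot: [0.663, 0.749, -0.0, -0.0]
ft_force: [0.0, 0.5, -3.1]
grip_width: 0.023
grasp_force: 59.6
```

Request:
{"name": "drive_tool", "arguments": {"increments": [[[0, 0, -1.5], [0, 0, 0], 0], [[0, 0, 0], [0, 0, 0], 0]]}}

```text
clock: 6.63
eef_pos: [0.5302, -0.0507, 0.0364]
tool_rot: [0.663, 0.749, 0.0, 0.001]
ft_force: [-0.4, -0.4, -2.4]
grip_width: 0.023
grasp_force: 59.6
```

Request:
{"name": "drive_tool", "arguments": {"increments": [[[0, 0, -1.5], [0, 0, 0], 0], [[0, 0, 0], [0, 0, 0], 0]]}}

```text
clock: 6.8
eef_pos: [0.5299, -0.0506, 0.0346]
tool_rot: [0.663, 0.749, 0.0, 0.0]
ft_force: [-0.6, -0.3, -3.0]
grip_width: 0.023
grasp_force: 59.6
```

Request:
{"name": "drive_tool", "arguments": {"increments": [[[0, 0, -1.5], [0, 0, 0], 0], [[0, 0, 0], [0, 0, 0], 0]]}}

```text
clock: 6.97
eef_pos: [0.53, -0.0506, 0.0336]
tool_rot: [0.663, 0.749, 0.0, 0.0]
ft_force: [-1.7, -1.0, 2.2]
grip_width: 0.0229
grasp_force: 60.0
```

Request:
{"name": "drive_tool", "arguments": {"increments": [[[0, 0, -1], [0, 0, 0], 0], [[0, 0, 0], [0, 0, 0], 0]]}}

```text
clock: 7.13
eef_pos: [0.53, -0.0507, 0.0336]
tool_rot: [0.663, 0.749, 0.0, 0.001]
ft_force: [-3.6, -0.3, 10.0]
grip_width: 0.0231
grasp_force: 61.1
```

Request:
{"name": "drive_tool", "arguments": {"increments": [[[0, 0, -1], [0, 0, 0], 0], [[0, 0, 0], [0, 0, 0], 0]]}}

```text
clock: 7.3
eef_pos: [0.53, -0.0506, 0.0335]
tool_rot: [0.663, 0.749, 0.001, 0.001]
ft_force: [-6.3, 0.6, 16.2]
grip_width: 0.0232
grasp_force: 62.0
```

Request:
{"name": "drive_tool", "arguments": {"increments": [[[0, 0, 2], [0, 0, 0], 0], [[0, 0, 0], [0, 0, 0], 0.45], [[0, 0, 0], [0, 0, 0], 0.45], [[0, 0, 0], [0, 0, 0], 0.45], [[0, 0, 0], [0, 0, 0], 0.45], [[0, 0, 10], [0, 0, 0], 0.45], [[0, 0, 25], [0, 0, 0], 0.45], [[0, 0, 35], [0, 0, 0], 0.45]]}}

```text
clock: 7.97
eef_pos: [0.5269, -0.0504, 0.1011]
tool_rot: [0.663, 0.749, -0.002, -0.003]
ft_force: [1.4, 0.5, 0.6]
grip_width: 0.0383
grasp_force: 0.0
```

Request:
{"name": "drive_tool", "arguments": {"increments": [[[0, 0, 40], [0, 0, 0], 0.6], [[16, -36.7, 10], [0, 0, 0], 0.6], [[16, -36.7, 10], [0, 0, 0], 0.6], [[16, -36.7, 0], [0, 0, 0], 0.6], [[16, -36.7, 0], [0, 0, 0], 0.6], [[16, -36.7, 0], [0, 0, 0], 0.6], [[16, -36.7, 0], [0, 0, 0], 0.6], [[16, -36.7, 0], [0, 0, 0], 0.6]]}}

```text
clock: 8.63
eef_pos: [0.6419, -0.3093, 0.1636]
tool_rot: [0.663, 0.749, 0.0, 0.0]
ft_force: [1.1, -0.4, 0.2]
grip_width: 0.0511
grasp_force: 0.0
```

Request:
{"name": "drive_tool", "arguments": {"increments": [[[0, 0, 0], [0, 0, 0], 0.6], [[0, 0, 0], [0, 0, 0], 0.6]]}}

```text
clock: 8.8
eef_pos: [0.6412, -0.3098, 0.1606]
tool_rot: [0.664, 0.748, -0.0, -0.001]
ft_force: [0.2, 1.1, -0.3]
grip_width: 0.0512
grasp_force: 0.0
```

```bash
python3 -c "
from h import *
st();wfit('disc_gauge','disc_gauge',(.641,-.308),(0,),'w3')
C=[camera('top'),camera('side')]
for c in C: print([ (fit('square_gauge',[(c,r['region'])],(.529,-.05),(0,.2),.008)) for r in silhouettes('square_gauge',c) if np.hypot(*(onz(c,(r['bbox'][0]+r['bbox'][2])/2,(r['bbox'][1]+r['bbox'][3])/2,.03)[:2]-[.529,-.05]))<.04])
a=C[0]['image'][120:300,230:530];b=C[1]['image'][110:290,200:500]
cv2.imwrite('pics/ab1.png',cv2.cvtColor(cv2.resize(np.vstack([a,b]),None,fx=1.6,fy=1.6),cv2.COLOR_RGB2BGR))
"
```

```text
t 8.8 tcp [ 641.2 -309.8  160.6] yaw_y 6.8 tilt [-0.002  0.001] w 51.2 gf 0.0 F [ 0.2  1.1 -0.3] j [-0.45  0.72  0.58  1.43  0.    1.  ]
disc_gauge 0.91 [ 0.642 -0.308] [299. 197. 346. 246.]
([0.642, -0.3088], np.float64(0.957))
[]
[([0.5289, -0.0508, 0.204], np.float64(0.921))]
```

View pics/ab1.png

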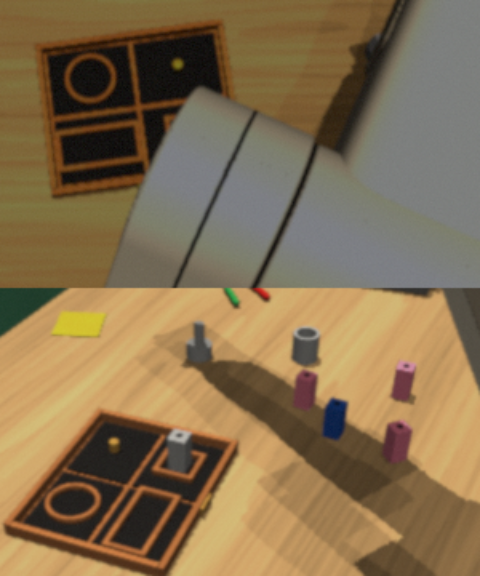

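Request:
{"name": "drive_tool", "arguments": {"increments": [[[0.8, 1, -35], [0, 0, 0], 0.6], [[0, 0, -35], [0, 0, 0], 0.6], [[0, 0, -35], [0, 0, 0], 0.6], [[0, 0, -20], [0, 0, 0], 0.6], [[0, 0, -9], [0, 0, 0], 0.6], [[0, 0, 0], [0, 0, 0], 0.6], [[0, 0, 0], [0, 0, 0], 0], [[0, 0, 0], [0, 0, 0], 0]]}}

```text
clock: 9.77
eef_pos: [0.6442, -0.3069, 0.0318]
tool_rot: [0.662, 0.749, 0.001, 0.002]
ft_force: [1.2, -0.0, 0.9]
grip_width: 0.0279
grasp_force: 0.0
```

Request:
{"name": "drive_tool", "arguments": {"increments": [[[0, 0, 0], [0, 0, 0], 0], [[0, 0, 0], [0, 0, 0], 0], [[0, 0, 0], [0, 0, 0], 0], [[0, 0, 0], [0, 0, 0], 0]]}}

```text
clock: 10.1
eef_pos: [0.6438, -0.3073, 0.0317]
tool_rot: [0.663, 0.749, 0.001, 0.002]
ft_force: [-1.2, 0.4, 6.5]
grip_width: 0.0141
grasp_force: 58.4
```

Request:
{"name": "drive_tool", "arguments": {"increments": [[[0, 0, 10], [0, 0, 0], 0], [[0, 0, 30], [0, 0, 0], 0], [[0, 0, 30], [0, 0, 0], 0], [[-3.6, 38.3, 0], [0, 0, 0], 0], [[-3.6, 38.3, 0], [0, 0, 0], 0], [[-3.6, 38.3, 0], [0, 0, 0], 0], [[-3.6, 38.3, 0], [0, 0, 0], 0], [[-3.6, 38.3, 0], [0, 0, 0], 0]]}}

```text
clock: 10.77
eef_pos: [0.6236, -0.1135, 0.0991]
tool_rot: [0.663, 0.749, 0.0, -0.0]
ft_force: [0.7, 0.3, -3.3]
grip_width: 0.0139
grasp_force: 59.0
```

Request:
{"name": "drive_tool", "arguments": {"increments": [[[-3.6, 38.3, 0], [0, 0, 0], 0], [[-3.6, 38.3, 0], [0, 0, 0], 0], [[-3.6, 38.3, 0], [0, 0, 0], 0], [[-3.6, 38.3, 0], [0, 0, 0], 0], [[-3.6, 38.3, 0], [0, 0, 0], 0], [[0, 0, -15], [0, 0, 0], 0], [[0, 0, 0], [0, 0, 0], 0], [[0, 0, 0], [0, 0, 0], 0]]}}

```text
clock: 11.43
eef_pos: [0.6051, 0.0768, 0.0831]
tool_rot: [0.662, 0.749, -0.001, -0.001]
ft_force: [-0.5, -0.5, -2.2]
grip_width: 0.014
grasp_force: 59.0
```

```bash
python3 -c "
from h import *
st()
g=get_obs()['eef_pos']
for c in [camera('top'),camera('side')]: print([ (r['conf'],fit('disc_gauge',[(c,r['region'])],g[:2],(0,),g[2]-.0317)) for r in silhouettes('disc_gauge',c)])
c=camera('wrist');save(c,'w4');print(proj(c,(.6074,.0755,.016)))
"
```

```text
t 11.43 tcp [605.1  76.8  83.1] yaw_y 7.1 tilt [-0.003 -0.001] w 14.0 gf 59.0 F [-0.5 -0.5 -2.2] j [ 0.13  0.55  0.08  1.1  -0.    1.57]
[(0.53, ([0.6051, 0.0768], np.float64(0.0)))]
[(0.65, ([0.6058, 0.0748], np.float64(0.785))), (0.56, ([0.6051, 0.0768], np.float64(0.0)))]
(np.float64(320.9427452053787), np.float64(251.38801901663345))
```

View pics/w4.png

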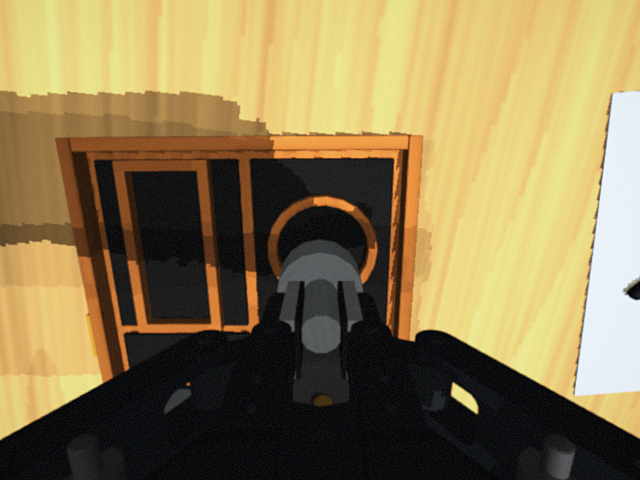

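Request:
{"name": "drive_tool", "arguments": {"increments": [[[1.5, -1, -15], [0, 0, 0], 0], [[0, 0, -12], [0, 0, 0], 0], [[0, 0, -8], [0, 0, 0], 0], [[0, 0, -4], [0, 0, 0], 0], [[0, 0, -1], [0, 0, 0], 0], [[0, 0, 0], [0, 0, 0], 0]]}}

```text
clock: 12.18
eef_pos: [0.6079, 0.0752, 0.0438]
tool_rot: [0.663, 0.749, -0.0, -0.0]
ft_force: [0.7, 0.3, -3.0]
grip_width: 0.0145
grasp_force: 59.0
```

Request:
{"name": "drive_tool", "arguments": {"increments": [[[0, 0, -1.5], [0, 0, 0], 0], [[0, 0, 0], [0, 0, 0], 0]]}}

```text
clock: 12.35
eef_pos: [0.6084, 0.0755, 0.0429]
tool_rot: [0.663, 0.749, 0.0, 0.0]
ft_force: [-0.2, 0.3, -2.4]
grip_width: 0.0139
grasp_force: 59.0
```

Request:
{"name": "drive_tool", "arguments": {"increments": [[[0, 0, -1.5], [0, 0, 0], 0], [[0, 0, 0], [0, 0, 0], 0]]}}

```text
clock: 12.52
eef_pos: [0.608, 0.0756, 0.041]
tool_rot: [0.662, 0.749, 0.0, 0.0]
ft_force: [-1.0, -0.0, -2.0]
grip_width: 0.0137
grasp_force: 59.0
```

Request:
{"name": "drive_tool", "arguments": {"increments": [[[0, 0, -1.5], [0, 0, 0], 0], [[0, 0, 0], [0, 0, 0], 0]]}}

```text
clock: 12.68
eef_pos: [0.6081, 0.0756, 0.0398]
tool_rot: [0.662, 0.749, 0.0, 0.0]
ft_force: [-0.3, -0.3, 0.2]
grip_width: 0.0141
grasp_force: 59.2
```

Request:
{"name": "drive_tool", "arguments": {"increments": [[[0, 0, -1], [0, 0, 0], 0], [[0, 0, 1], [0, 0, 0], 0.5], [[0, 0, 0], [0, 0, 0], 0.5], [[0, 0, 0], [0, 0, 0], 0.5], [[0, 0, 0], [0, 0, 0], 0.5], [[0, 0, 10], [0, 0, 0], 0.5], [[0, 0, 30], [0, 0, 0], 0.5], [[0, 0, 40], [0, 0, 0], 0.5]]}}

```text
clock: 13.35
eef_pos: [0.6049, 0.0751, 0.1168]
tool_rot: [0.663, 0.749, -0.003, -0.003]
ft_force: [1.7, -0.7, 0.0]
grip_width: 0.0426
grasp_force: 0.0
```

Request:
{"name": "drive_tool", "arguments": {"increments": [[[2.1, 17.8, 10], [0, 0, 6.92], 0.6], [[2.1, 17.8, 10], [0, 0, 6.92], 0.6], [[2.1, 17.8, 10], [0, 0, 6.92], 0.6], [[2.1, 17.8, 10], [0, 0, 6.92], 0.6], [[2.1, 17.8, 0], [0, 0, 6.92], 0.6], [[2.1, 17.8, 0], [0, 0, 6.92], 0.6], [[2.1, 17.8, 0], [0, 0, 6.92], 0.6], [[2.1, 17.8, 0], [0, 0, 6.92], 0.6]]}}

```text
clock: 14.02
eef_pos: [0.6248, 0.2188, 0.1603]
tool_rot: [0.236, 0.972, 0.0, 0.0]
ft_force: [-0.4, 0.2, -0.7]
grip_width: 0.0512
grasp_force: 0.0
```

Request:
{"name": "drive_tool", "arguments": {"increments": [[[2.1, 17.8, 0], [0, 0, 6.92], 0.6], [[2.1, 17.8, 0], [0, 0, 6.92], 0.6], [[2.1, 17.8, 0], [0, 0, 6.92], 0.6], [[2.1, 17.8, 0], [0, 0, 6.92], 0.6], [[2.1, 17.8, 0], [0, 0, 6.92], 0.6], [[0, 0, 0], [0, 0, 0], 0.6], [[0, 0, 0], [0, 0, 0], 0.6]]}}

```text
clock: 14.6
eef_pos: [0.635, 0.3079, 0.1594]
tool_rot: [-0.061, 0.998, -0.0, 0.0]
ft_force: [-0.1, -0.2, 0.2]
grip_width: 0.051
grasp_force: 0.0
```

```bash
python3 -c "
from h import *
st();wfit('plug_gauge','plug_gauge',(.6368,.308),(0,3.2),'w5')
for c in [camera('top'),camera('side')]: print([ (r['conf'],fit('disc_gauge',[(c,r['region'])],(.607,.0755),(0,),.008)) for r in silhouettes('disc_gauge',c)])
"
```

```text
t 14.6 tcp [635.  307.9 159.4] yaw_y 97.0 tilt [ 0. -0.] w 51.0 gf 0.0 F [-0.1 -0.2  0.2] j [ 0.45  0.7   0.54  1.41 -0.    0.33]
plug_gauge 0.73 [0.635 0.305] [304. 172. 338. 279.]
([0.638, 0.3057, 3.254], np.float64(0.962))
[(0.64, ([0.6059, 0.0749], np.float64(0.869)))]
[(0.68, ([0.6068, 0.0736], np.float64(0.859))), (0.59, ([0.607, 0.1168], np.float64(0.339)))]
```

View pics/w5.png

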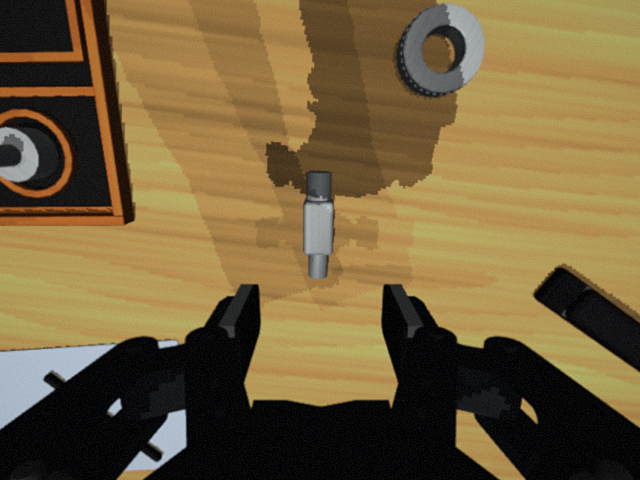

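Request:
{"name": "drive_tool", "arguments": {"increments": [[[2.5, -1.5, -35], [0, 0, 0], 0.6], [[0, 0, -35], [0, 0, 0], 0.6], [[0, 0, -35], [0, 0, 0], 0.6], [[0, 0, -25], [0, 0, 0], 0.6], [[0, 0, -15], [0, 0, 0], 0.6], [[0, 0, 0], [0, 0, 0], 0.6], [[0, 0, 0], [0, 0, 0], 0.6]]}}

```text
clock: 15.48
eef_pos: [0.637, 0.3045, 0.0134]
tool_rot: [-0.06, 0.998, -0.0, -0.001]
ft_force: [0.4, -0.2, -0.0]
grip_width: 0.0512
grasp_force: 0.0
```

Request:
{"name": "drive_tool", "arguments": {"increments": [[[0, 0, -2], [0, 0, 0], 0], [[0, 0, 0], [0, 0, 0], 0], [[0, 0, 0], [0, 0, 0], 0], [[0, 0, 0], [0, 0, 0], 0], [[0, 0, 0], [0, 0, 0], 0], [[0, 0, 0], [0, 0, 0], 0]]}}

```text
clock: 15.98
eef_pos: [0.6392, 0.3062, 0.0149]
tool_rot: [-0.061, 0.998, 0.001, 0.002]
ft_force: [-0.0, 1.2, 5.8]
grip_width: 0.0219
grasp_force: 61.5
```

Request:
{"name": "drive_tool", "arguments": {"increments": [[[0, 0, 10], [0, 0, 0], 0], [[0, 0, 35], [0, 0, 0], 0], [[0, 0, 40], [0, 0, 0], 0], [[-9.5, -18.6, 0], [0, 0, -6.92], 0], [[-9.5, -18.6, 0], [0, 0, -6.92], 0], [[-9.5, -18.6, 0], [0, 0, -6.92], 0], [[-9.5, -18.6, 0], [0, 0, -6.92], 0], [[-9.5, -18.6, 0], [0, 0, -6.92], 0]]}}

```text
clock: 16.65
eef_pos: [0.5887, 0.2113, 0.0969]
tool_rot: [0.242, 0.97, -0.001, -0.001]
ft_force: [-0.2, -0.6, -3.6]
grip_width: 0.0216
grasp_force: 60.3
```

Request:
{"name": "drive_tool", "arguments": {"increments": [[[-9.5, -18.6, 0], [0, 0, -6.92], 0], [[-9.5, -18.6, 0], [0, 0, -6.92], 0], [[-9.5, -18.6, 0], [0, 0, -6.92], 0], [[-9.5, -18.6, 0], [0, 0, -6.92], 0], [[-9.5, -18.6, 0], [0, 0, -6.92], 0], [[-9.5, -18.6, 0], [0, 0, -6.92], 0], [[-9.5, -18.6, 0], [0, 0, -6.92], 0], [[-9.5, -18.6, 0], [0, 0, -6.92], 0]]}}

```text
clock: 17.32
eef_pos: [0.5128, 0.0626, 0.0971]
tool_rot: [0.665, 0.747, -0.001, -0.0]
ft_force: [-0.2, -0.7, -4.2]
grip_width: 0.0222
grasp_force: 60.3
```

Request:
{"name": "drive_tool", "arguments": {"increments": [[[0, 0, -15], [0, 0, 0], 0], [[0, 0, 0], [0, 0, 0], 0], [[0, 0, 0], [0, 0, 0], 0]]}}

```text
clock: 17.57
eef_pos: [0.5129, 0.0634, 0.0817]
tool_rot: [0.663, 0.749, -0.001, -0.001]
ft_force: [0.1, 0.7, -3.2]
grip_width: 0.0219
grasp_force: 60.3
```

```bash
python3 -c "
from h import *
st()
g=get_obs()['eef_pos']
for c in [camera('top'),camera('side')]: print([ (r['conf'],fit('plug_gauge',[(c,r['region'])],g[:2],(1.6,4.7),g[2]-.0149)) for r in silhouettes('plug_gauge',c)])
c=camera('wrist');save(c,'w6');print(proj(c,(.515,.0645,.008)),proj(c,(.515-.0058,.0645+.0487,.008)))
"
```

```text
t 17.57 tcp [512.9  63.4  81.7] yaw_y 7.0 tilt [-0.003 -0.   ] w 21.9 gf 60.3 F [ 0.1  0.7 -3.2] j [ 0.12  0.39 -0.2   0.99  0.    1.57]
[]
[(0.65, ([0.5101, 0.0856, 5.0581], np.float64(0.59)))]
(np.float64(320.53349113294), np.float64(248.3751267687732)) (np.float64(320.9057479696514), np.float64(169.06309313302336))
```

View pics/w6.png

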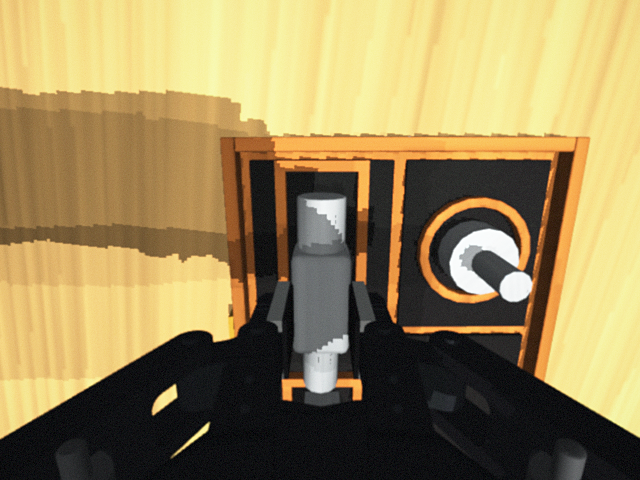

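```bash
python3 -c "
from h import *
c=camera('wrist');st()
for s in (.044,.022,-.022):
  for z in (.0888,.0908): print(s,z,np.round(proj(c,(.513-.118*s,.0644+.993*s,z)),1))
"
```

```text
t 17.87 tcp [514.7  64.1  82.7] yaw_y 7.1 tilt [0.001 0.   ] w 22.3 gf 60.3 F [-0.6 -0.3 -3.9] j [ 0.12  0.39 -0.19  0.99  0.    1.57]
0.044 0.0888 [315.8 200.6]
0.044 0.0908 [315.8 201.5]
0.022 0.0888 [315.8 255.7]
0.022 0.0908 [315.7 257.3]
-0.022 0.0888 [315.6 353. ]
-0.022 0.0908 [315.6 355.8]
```

Request:
{"name": "drive_tool", "arguments": {"increments": [[[0.3, -1.5, -20], [0, 0, 0], 0], [[0, 0, -15], [0, 0, 0], 0], [[0, 0, -12], [0, 0, 0], 0], [[0, 0, -6], [0, 0, 0], 0], [[0, 0, -3], [0, 0, 0], 0], [[0, 0, 0], [0, 0, 0], 0]]}}

```text
clock: 18.37
eef_pos: [0.5143, 0.0623, 0.026]
tool_rot: [0.662, 0.749, -0.0, -0.0]
ft_force: [-0.2, -0.2, -3.8]
grip_width: 0.0221
grasp_force: 60.3
```

Request:
{"name": "drive_tool", "arguments": {"increments": [[[0, 0, -1.5], [0, 0, 0], 0], [[0, 0, 0], [0, 0, 0], 0]]}}

```text
clock: 18.53
eef_pos: [0.5152, 0.0622, 0.0254]
tool_rot: [0.662, 0.749, 0.001, 0.0]
ft_force: [0.4, -0.5, -3.5]
grip_width: 0.0221
grasp_force: 60.3
```

Request:
{"name": "drive_tool", "arguments": {"increments": [[[0, 0, -1.5], [0, 0, 0], 0], [[0, 0, 0], [0, 0, 0], 0]]}}

```text
clock: 18.7
eef_pos: [0.5148, 0.0621, 0.0237]
tool_rot: [0.663, 0.749, 0.0, 0.0]
ft_force: [0.1, 0.6, -3.2]
grip_width: 0.0218
grasp_force: 60.3
```

Request:
{"name": "drive_tool", "arguments": {"increments": [[[0, 0, -1], [0, 0, 0], 0], [[0, 0, 0], [0, 0, 0], 0]]}}

```text
clock: 18.87
eef_pos: [0.5148, 0.0622, 0.0228]
tool_rot: [0.663, 0.749, 0.0, 0.0]
ft_force: [-0.5, 0.2, -0.1]
grip_width: 0.0221
grasp_force: 60.7
```

Request:
{"name": "drive_tool", "arguments": {"increments": [[[0, 0, -1], [0, 0, 0], 0], [[0, 0, 1], [0, 0, 0], 0.45], [[0, 0, 0], [0, 0, 0], 0.45], [[0, 0, 0], [0, 0, 0], 0.45], [[0, 0, 0], [0, 0, 0], 0.45], [[0, 0, 10], [0, 0, 0], 0.45], [[0, 0, 30], [0, 0, 0], 0.45], [[0, 0, 40], [0, 0, 0], 0.45]]}}

```text
clock: 19.53
eef_pos: [0.5115, 0.0617, 0.1006]
tool_rot: [0.663, 0.749, -0.003, -0.003]
ft_force: [1.4, 0.1, 0.3]
grip_width: 0.0385
grasp_force: 0.0
```

Request:
{"name": "drive_tool", "arguments": {"increments": [[[-1.3, 24.2, 15], [0, 0, 6.92], 1], [[-1.3, 24.2, 15], [0, 0, 6.92], 1], [[-1.3, 24.2, 15], [0, 0, 6.92], 1], [[-1.3, 24.2, 15], [0, 0, 6.92], 1], [[-1.3, 24.2, 0], [0, 0, 6.92], 1], [[-1.3, 24.2, 0], [0, 0, 6.92], 1], [[-1.3, 24.2, 0], [0, 0, 6.92], 1], [[-1.3, 24.2, 0], [0, 0, 6.92], 1]]}}

```text
clock: 20.2
eef_pos: [0.5039, 0.2569, 0.1633]
tool_rot: [0.236, 0.972, 0.0, 0.0]
ft_force: [1.3, -0.0, -0.6]
grip_width: 0.0857
grasp_force: 0.0
```

Request:
{"name": "drive_tool", "arguments": {"increments": [[[-1.3, 24.2, 0], [0, 0, 6.92], 1], [[-1.3, 24.2, 0], [0, 0, 6.92], 1], [[-1.3, 24.2, 0], [0, 0, 6.92], 1], [[-1.3, 24.2, 0], [0, 0, 6.92], 1], [[-1.3, 24.2, 0], [0, 0, 6.92], 1], [[0, 0, 0], [0, 0, 0], 1], [[0, 0, 0], [0, 0, 0], 1]]}}

```text
clock: 20.78
eef_pos: [0.4971, 0.3778, 0.1625]
tool_rot: [-0.061, 0.998, -0.0, 0.0]
ft_force: [-0.2, 0.2, 1.4]
grip_width: 0.0853
grasp_force: 0.0
```

```bash
python3 -c "
from h import *
st();wfit('ring_gauge','ring_gauge',(.498,.3775),(0,))
c=camera('top');c2=camera('side')
for c in (c,c2): print([ (r['conf'],fit('plug_gauge',[(c,r['region'])],(.515,.0645),(1.7,4.8),.008)) for r in silhouettes('plug_gauge',c)])
a=c['image'][130:290,170:430]
cv2.imwrite('pics/s7.png',cv2.cvtColor(cv2.resize(a,None,fx=2,fy=2),cv2.COLOR_RGB2BGR))
"
```

```text
t 20.78 tcp [497.1 377.8 162.5] yaw_y 97.0 tilt [ 0. -0.] w 85.3 gf 0.0 F [-0.2  0.2  1.4] j [ 0.65  0.52  0.24  1.29 -0.    0.53]
ring_gauge 0.61 [0.498 0.377] [286. 190. 355. 264.]
([0.4979, 0.3772], np.float64(0.973))
[(0.6, ([0.5147, 0.0646, 1.6798], np.float64(0.907)))]
[(0.9, ([0.5135, 0.0628, 1.6823], np.float64(0.91))), (0.19, ([0.515, 0.0645, 1.7], np.float64(0.0)))]
```

View pics/s7.png

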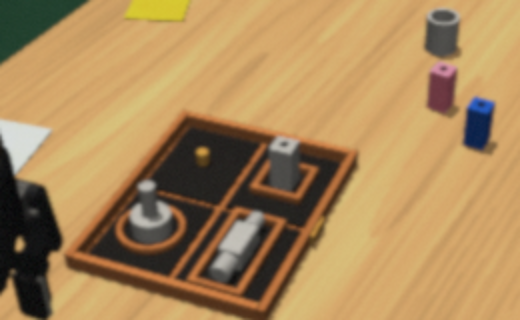

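Request:
{"name": "drive_tool", "arguments": {"increments": [[[0.5, -0.5, -38], [0, 0, 0], 1], [[0, 0, -38], [0, 0, 0], 1], [[0, 0, -35], [0, 0, 0], 1], [[0, 0, -25], [0, 0, 0], 1], [[0, 0, -14], [0, 0, 0], 1], [[0, 0, 0], [0, 0, 0], 1], [[0, 0, 0], [0, 0, 0], 1]]}}

```text
clock: 21.67
eef_pos: [0.4978, 0.3752, 0.0118]
tool_rot: [-0.06, 0.998, -0.001, -0.001]
ft_force: [0.3, 0.6, 0.5]
grip_width: 0.085
grasp_force: 0.0
```

Request:
{"name": "drive_tool", "arguments": {"increments": [[[0, 0, -4], [0, 0, 0], 1], [[0, 0, 0], [0, 0, 0], 1], [[0, 0, 0], [0, 0, 0], 0], [[0, 0, 0], [0, 0, 0], 0], [[0, 0, 0], [0, 0, 0], 0], [[0, 0, 0], [0, 0, 0], 0], [[0, 0, 0], [0, 0, 0], 0]]}}

```text
clock: 22.25
eef_pos: [0.4988, 0.3773, 0.0104]
tool_rot: [-0.061, 0.998, 0.001, 0.001]
ft_force: [-0.9, 0.0, 5.6]
grip_width: 0.0558
grasp_force: 62.2
```

Request:
{"name": "drive_tool", "arguments": {"increments": [[[0, 0, 5], [0, 0, 0], 0], [[0, 0, 15], [0, 0, 0], 0], [[0, 0, 35], [0, 0, 0], 0], [[0, 0, 35], [0, 0, 0], 0], [[0, 0, 10], [0, 0, 0], 0], [[6, -20, 0], [0, 0, 0], 0], [[10.6, -36.1, 0], [0, 0, 0], 0], [[10.6, -36.1, 0], [0, 0, 0], 0]]}}

```text
clock: 22.92
eef_pos: [0.5245, 0.2838, 0.1075]
tool_rot: [-0.063, 0.998, -0.0, -0.0]
ft_force: [0.2, -1.0, -4.9]
grip_width: 0.0551
grasp_force: 65.2
```

Request:
{"name": "drive_tool", "arguments": {"increments": [[[10.6, -36.1, 0], [0, 0, 0], 0], [[10.6, -36.1, 0], [0, 0, 0], 0], [[10.6, -36.1, 0], [0, 0, 0], 0], [[10.6, -36.1, 0], [0, 0, 0], 0], [[10.6, -36.1, 0], [0, 0, 0], 0], [[10.6, -36.1, 0], [0, 0, 0], 0], [[10.6, -36.1, 0], [0, 0, 0], 0], [[10.6, -36.1, 0], [0, 0, 0], 0]]}}

```text
clock: 23.58
eef_pos: [0.6093, -0.0067, 0.107]
tool_rot: [-0.061, 0.998, 0.0, -0.001]
ft_force: [0.2, 0.2, -4.5]
grip_width: 0.0552
grasp_force: 65.2
```

Request:
{"name": "drive_tool", "arguments": {"increments": [[[10.6, -36.1, 0], [0, 0, 0], 0], [[0, 0, 0], [0, 0, 0], 0], [[0, 0, -15], [0, 0, 0], 0], [[0, 0, -15], [0, 0, 0], 0], [[0, 0, 0], [0, 0, 0], 0], [[0, 0, 0], [0, 0, 0], 0]]}}

```text
clock: 24.08
eef_pos: [0.6187, -0.0407, 0.0762]
tool_rot: [-0.061, 0.998, 0.0, -0.003]
ft_force: [-0.2, -0.3, -3.7]
grip_width: 0.0553
grasp_force: 65.4
```

```bash
python3 -c "
from h import *
st()
g=get_obs()['eef_pos']
wfit('ring_gauge','ring_gauge',g[:2],(0,),'w8',g[2]-.0104)
c=camera('side');save(c,'s8');print([(r['conf'],fit('ring_gauge',[(c,r['region'])],g[:2],(0,),g[2]-.0104)) for r in silhouettes('ring_gauge',c)])
"
```

```text
t 24.08 tcp [618.7 -40.7  76.2] yaw_y 97.0 tilt [-0.005  0.   ] w 55.3 gf 65.4 F [-0.2 -0.3 -3.7] j [-0.07  0.58  0.1   1.1  -0.   -0.19]
ring_gauge 0.57 [ 0.619 -0.041] [248. 234. 392. 379.]
([0.6179, -0.0408], np.float64(0.956))
[(0.83, ([0.6182, -0.0425], np.float64(0.589)))]
```

View pics/w8.png

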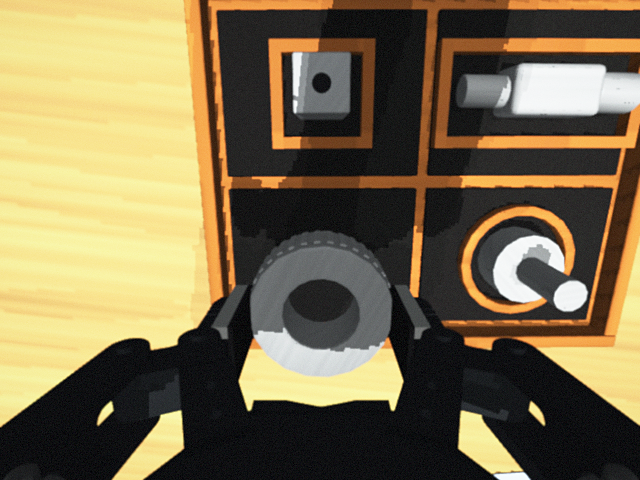

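Request:
{"name": "drive_tool", "arguments": {"increments": [[[1.6, 0.8, -15], [0, 0, 0], 0], [[0, 0, -12], [0, 0, 0], 0], [[0, 0, -8], [0, 0, 0], 0], [[0, 0, -2], [0, 0, 0], 0], [[0, 0, 0], [0, 0, 0], 0], [[0, 0, 0], [0, 0, 0], 0]]}}

```text
clock: 24.78
eef_pos: [0.6227, -0.04, 0.042]
tool_rot: [-0.061, 0.998, -0.0, 0.001]
ft_force: [0.6, -0.5, -3.7]
grip_width: 0.0553
grasp_force: 65.4
```

Request:
{"name": "drive_tool", "arguments": {"increments": [[[0, 0, -3], [0, 0, 0], 0], [[0, 0, -3], [0, 0, 0], 0], [[0, 0, -2], [0, 0, 0], 0], [[0, 0, 0], [0, 0, 0], 0]]}}

```text
clock: 25.12
eef_pos: [0.6219, -0.0401, 0.0328]
tool_rot: [-0.061, 0.998, 0.0, -0.0]
ft_force: [-0.3, 0.5, -3.5]
grip_width: 0.0552
grasp_force: 65.4
```

```bash
python3 -c "
from h import *
st()
c=camera('wrist');save(c,'w9');print(np.round(proj(c,(.621,-.0397,.024)),1))"
```

```text
t 25.12 tcp [621.9 -40.1  32.8] yaw_y 97.0 tilt [-0.001  0.   ] w 55.2 gf 65.4 F [-0.3  0.5 -3.5] j [-0.06  0.63  0.06  1.01 -0.   -0.19]
[321.8 290.1]
```

View pics/w9.png

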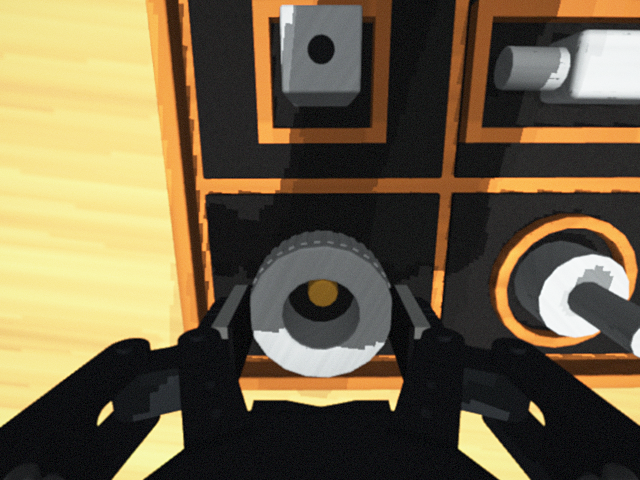

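Post top shows at (323,292) inside the bore, as predicted at (322,290). Continue down.

Request:
{"name": "drive_tool", "arguments": {"increments": [[[0, 0, -3], [0, 0, 0], 0], [[0, 0, -3], [0, 0, 0], 0], [[0, 0, -3], [0, 0, 0], 0], [[0, 0, -2], [0, 0, 0], 0], [[0, 0, 0], [0, 0, 0], 0], [[0, 0, 0], [0, 0, 0], 0]]}}

```text
clock: 25.67
eef_pos: [0.622, -0.0401, 0.022]
tool_rot: [-0.061, 0.998, 0.0, -0.0]
ft_force: [0.6, -0.2, -3.6]
grip_width: 0.0549
grasp_force: 65.4
```

Request:
{"name": "drive_tool", "arguments": {"increments": [[[0, 0, -1.5], [0, 0, 0], 0], [[0, 0, 0], [0, 0, 0], 0]]}}

```text
clock: 25.83
eef_pos: [0.6223, -0.0401, 0.0207]
tool_rot: [-0.061, 0.998, -0.0, 0.0]
ft_force: [-0.4, 0.1, -3.6]
grip_width: 0.0554
grasp_force: 65.4
```

Request:
{"name": "drive_tool", "arguments": {"increments": [[[0, 0, -1.5], [0, 0, 0], 0], [[0, 0, 0], [0, 0, 0], 0]]}}

```text
clock: 26.0
eef_pos: [0.6222, -0.0401, 0.0191]
tool_rot: [-0.061, 0.998, 0.0, -0.0]
ft_force: [-0.4, 0.1, -3.6]
grip_width: 0.0552
grasp_force: 65.4
```

Request:
{"name": "drive_tool", "arguments": {"increments": [[[0, 0, -1], [0, 0, 0], 0], [[0, 0, 0], [0, 0, 0], 0]]}}

```text
clock: 26.17
eef_pos: [0.6224, -0.0401, 0.0186]
tool_rot: [-0.061, 0.998, -0.0, 0.0]
ft_force: [-0.9, -0.2, -2.7]
grip_width: 0.0551
grasp_force: 65.6
```

Request:
{"name": "drive_tool", "arguments": {"increments": [[[0, 0, -1], [0, 0, 0], 0], [[0, 0, 0], [0, 0, 0], 0.82], [[0, 0, 0], [0, 0, 0], 0.82], [[0, 0, 0], [0, 0, 0], 0.82], [[0, 0, 0], [0, 0, 0], 0.82], [[0, 0, 0], [0, 0, 0], 0.82]]}}

```text
clock: 26.67
eef_pos: [0.6226, -0.0401, 0.0175]
tool_rot: [-0.061, 0.998, -0.0, 0.0]
ft_force: [-1.0, -1.0, 0.9]
grip_width: 0.0702
grasp_force: 0.0
```

Request:
{"name": "drive_tool", "arguments": {"increments": [[[0, 0, 10], [0, 0, 0], 0.82], [[0, 0, 30], [0, 0, 0], 0.82], [[0, 0, 40], [0, 0, 0], 0.82], [[0, 0, 40], [0, 0, 0], 0.82], [[-35, 0, 15], [0, 0, 0], 0.82], [[-35, 0, 15], [0, 0, 0], 0.82], [[0, 0, 0], [0, 0, 0], 0.82], [[0, 0, 0], [0, 0, 0], 0.82]]}}

```text
clock: 27.33
eef_pos: [0.5515, -0.0402, 0.1697]
tool_rot: [-0.061, 0.998, -0.0, 0.001]
ft_force: [0.9, -0.2, 0.6]
grip_width: 0.0701
grasp_force: 0.0
```

```bash
python3 -c "
from h import *
st()
N={'ring_gauge':(.621,-.0397),'plug_gauge':(.515,.0645),'square_gauge':(.5286,-.0507),'disc_gauge':(.6074,.0755)}
for n,c in [('wrist',camera('wrist')),('side',camera('side'))]:
  save(c,n+'10')
  for k,g in N.items():
    for r in silhouettes(k,c):
      f=fit(k,[(c,r['region'])],g,{'plug_gauge':(1.7,4.8),'square_gauge':(0,.2)}.get(k,(0,)),.008)
      if f[1]>.5: print(n,k,f)
  for k,g in (('hex_nut',(.397,.284)),('coupling',(.496,-.378))):
    for r in silhouettes(k,c): print(n,k,fit(k,[(c,r['region'])],g))
"
```

```text
t 27.33 tcp [551.5 -40.2 169.7] yaw_y 97.0 tilt [ 0.003 -0.   ] w 70.1 gf 0.0 F [ 0.9 -0.2  0.6] j [-0.07  0.38  0.03  1.22 -0.   -0.19]
wrist ring_gauge ([0.622, -0.0406], np.float64(0.962))
wrist plug_gauge ([0.5148, 0.0632, 1.6743], np.float64(0.942))
wrist square_gauge ([0.5301, -0.0511, 0.121], np.float64(0.941))
wrist disc_gauge ([0.606, 0.0745], np.float64(0.529))
side ring_gauge ([0.6221, -0.042], np.float64(0.952))
side plug_gauge ([0.5136, 0.0631, 1.6894], np.float64(0.909))
side square_gauge ([0.5282, -0.0494, -0.0462], np.float64(0.937))
side disc_gauge ([0.6064, 0.0742], np.float64(0.919))
side hex_nut ([0.3962, 0.2842], np.float64(0.916))
side hex_nut ([0.397, 0.284], np.float64(0.0))
side coupling ([0.4951, -0.3762], np.float64(0.89))
```

View pics/wrist10.png

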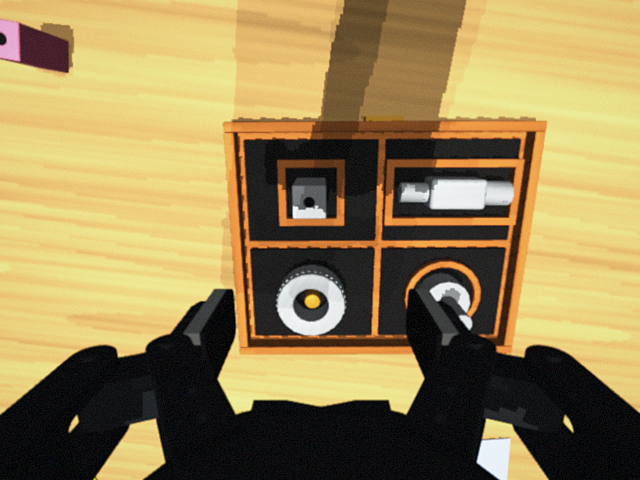

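All four gauges sit in their nests: ring over the post at (312,301), square at (310,200), plug at (455,193), disc at (450,295). The nut and coupling have not moved.

```bash
python3 -c "
from h import *
print(job_done())"
```

```text
the job is handed in; nothing more can be done
None
```

I handed the job in at about 27 s of the 96 s allowed: all four gauges look seated in their own nests, the camera fits put each within about 3 mm of its nest centre, and the nut and coupling were not moved; `job_done()` returned no verdict.

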